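# Pack the spice chest and pin its lock

## Robot

A 6-joint arm with a two-finger parallel gripper is mounted at the origin on a cart in front of the work surface, level with it; the furniture and walls round the work are solid. World frame = base frame: x ahead of the robot, y to its left, z up, the work surface at z = 0. Lengths are in m, angles in rad, forces in N, time in s.
With the tool pointing down it reaches from about 0.25 to 0.775 m from the base axis. Payload 4 kg.
Tool frame: the origin (TCP) lies midway between the tips of the shut fingers; the grasp point (between the pads) lies 19 mm behind it; z points along the fingers, y is the direction in which the jaws open and shut (so a half turn about z gives the same grasp; the last joint's range is limited). The gripper opens to 94 mm and grips with 3 to 60 N. Pads are 16 mm wide; open, the fingers measure 119 mm over their backs; the gripper's body (75 mm by 177 mm) begins 78 mm behind the grasp point.
Start: joints at [-1.246, 0.087, 1.371, -0, 1.684, -0.103], TCP at [0.228, -0.5, 0.206] pointing down, gripper open.
Joint ranges: [-3.1, 3.1], [-0.76, 2.03], [0.27, 2.55], [-1.08, 4.22], [0.17, 2.65], [-2.57, 2.57]. Speed limits (rad/s): [2.79, 2.79, 3.14, 3.14, 3.14, 3.14].

## Interface

Orientations are given as [roll, pitch, yaw] about the fixed x, y, z axes, in that order (R = Rz(yaw) Ry(pitch) Rx(roll)).
In Python, from bench import robot, cams gives the robot as it stands.
- The arm moves only by the tool step_arm, never from a script. Its argument "plan" is a list that holds one entry, the list of rows, each a list of 5 numbers: the shift along the world's x, y, z in mm, then the turn about the world's z in rad, then the opening in per cent of the stroke, from 0 (shut) to 100 (fully open). In form: [[[tx, ty, tz, turn, fingers], ...]]. A call has 1 to 8 rows; each row is the pose to reach, as a shift and turn from the pose commanded when the call began; what a row does not reach only later rows make up. A row lasts 1/12 s, in which the tool goes at most 41.7 mm and 7.16 degrees, less where a joint would pass 70% of its speed; a pose out of reach is approached as far as the arm can. A call with a gripper value outside its range is refused whole. The fingers move at their own pace and stop on an object; the grip force is fixed at half the most. Time passes only in rows, so rows that repeat a pose let the fingers close. It gives the time, the measured TCP pose, the force and the opening at its end, in the units of the state.
- robot.get_obs(): the state, without advancing time (a new reading comes with each control period).
- cams.snapshot(name): name is "scene" or "top" or "wrist"; returns a dict with "frame" (400x640x3 uint8, red, green, blue), "camera_matrix" (3x3 intrinsics, pixels), "k1" (the pictures are not rectified: a ray, as slopes to the right and down, at radius r is drawn at 1 + k1 r^2 times it, then the intrinsics apply), "origin" and "attitude" of the camera in the world; the wrist camera has in their place "T_tool_cam" (4x4, takes a point from camera to tool coordinates, whose origin is the TCP and whose axes are the flange's). Camera axes: x right, y down, z forward; pixel columns grow to the right and rows downward; lengths in m; the calibration is good to about 2 mm. A picture is of the moment at which its call begins: read the wrist's pose just before it. There is no depth.
- robot.close_job(): hands the job in, once; it reports no verdict.
The state is a dict: "time": time; "joint_positions": joint angles; "qvel": joint speeds; "joint_torque": joint torques, N m; "tool_pos": TCP position; "ee_rot": TCP orientation; "wrist_force": force on the tool from outside, world axes, zero at the start; "wrist_torque": the same for the moment, N m; "width": finger opening in m.
Only numpy, scipy, OpenCV 4.12 (cv2) and the standard library are available. Lean on these libraries where they do the work, as an engineer would, in place of code of your own. Each camera call takes 0.05 s, during which the arm holds its last target. There are 200 camera calls.

## Task

Put every spice jar and the salt shaker that stand on the worktop into the wooden chest and shut its lid. Then lock it: with the steel pin through the eye of the lid's tongue, turn the crank until the hidden cross-hole of the lock shaft lines up and lets the pin through, and push the pin fully home. Leave the steel cup, the garlic and the tomato where they are.

Things in the scene. Friction and masses are not known exactly. Their poses are not given: they have to be found in the camera images.
- chest: open wooden chest fixed to the worktop, outside 162 (its x) x 222 (its y) x 108 mm high, walls and floor 6 mm. Origin: centre of its underside, z up. The lid hinges on its +x rim. On its -x face sits a steel lock housing, 45 (x) x 60 (y) x 106 mm high, with an upright pin hole in its top; a crank stands in front of the housing (-x side)
- lid (a joint): angle of the chest's lid, rad: 0 shut, 1.57 upright, 1.85 fully open (starts leaning back past upright). Stiff hinge (0.35 N m): stays where it is left, must be pushed all the way. Lid 8 mm thick, 164 mm long from the hinge, 224 mm wide; a 48 mm wide steel tongue in its middle reaches 211 mm from the hinge and covers the lock housing when shut
- lid_hinge (a point): middle of the lid's hinge line (at the lid's underside; the line runs along the chest's y), 81 mm along the chest's +x from its centre, 108 mm up
- lid_eye (a point): centre of the square 21 mm eye through the lid's tongue, on the tongue's upper face, 184.5 mm from the hinge; with the lid shut it lies over the lock hole, 116 mm above the worktop
- lock_hole (a point): centre of the mouth of the upright square 16 mm pin hole in the lock housing, 103.5 mm along the chest's -x from its centre, 106 mm up. While the shaft's cross-hole is out of line, a pin put in here stands on the shaft, head underside 60 to 75 mm above this point, and can be let go. In line (to about 0.15 rad) it drops some 40 mm by itself and blocks the crank
- shaft_axis (a point): point on the axis of the lock shaft, straight below the lock hole, 55 mm above the worktop; the axis runs along the chest's x. The shaft is 36 mm thick here, with a 20 mm cross-hole that cannot be seen. Below it a rubber sleeve grips the pin's last 12 mm (about 3 N): push until the head sits on the lid's tongue
- crank_knob (a point): centre of the crank's wooden knob, a cylinder 28 mm thick, 26 mm long along the chest's x, 100 mm from the shaft's axis, 185 mm along -x from the chest's centre. Pinch it over its ends and lead it in an arc about the shaft (1 N; stays where left). It starts upright or leaning to the chest's +y, at most 1.3 rad; the hole lines up once, at a hidden crank angle within 0.4 rad of upright
- pin_tip (a point): lower tip of the steel pin, z up the pin. The pin is a 14 mm thick rod, 98 mm long with a tapered tip, below a head 26 mm thick and 30 mm high; it starts upright in a wooden stand (60 x 60 x 50 mm high, hole 45 mm deep), its head clear above
- pin_head (a point): middle of the pin's head, 113 mm above its tip (head from 98 to 128 mm above the tip)
- jar_a_mid (a point): the middle (half-way up) of a spice jar, 42 mm in diameter, 96 mm high, with a yellow cap (top 20 mm, 41 mm in diameter); may be absent (None). z is the jar's upright axis; its underside is half its height below this point
- jar_b_mid (a point): the middle (half-way up) of a spice jar like the other with a yellow cap, 42 mm in diameter, 96 mm high; may be absent (None). z is the jar's upright axis; its underside is half its height below this point
- jar_c_mid (a point): the middle (half-way up) of a spice jar with a white cap, 43 mm in diameter, 96 mm high; may be absent (None). z is the jar's upright axis; its underside is half its height below this point
- salt_mid (a point): the middle (half-way up) of a glass salt shaker with a grey domed top, 44 mm in diameter (34 mm over the top 20 mm), 90 mm high; may be absent (None). z is the jar's upright axis; its underside is half its height below this point
- cup: small open steel cup, 70 mm in diameter, 62 mm high, standing among the jars; to be left alone. Origin: centre of its underside
- garlic: a garlic bulb, 60 mm, behind the work; to be left alone. Origin: its underside
- tomato: a tomato, 70 mm, behind the work; to be left alone. Origin: its underside

How it is judged:
On the way, in this order (a step that is already met when the one before it is completed fails the run):
1. every jar and the shaker present is in the chest (x of jar_a_mid in the frame of chest between -0.075 and 0.075 m and y of jar_a_mid in the frame of chest between -0.105 and 0.105 m and z of jar_a_mid in the frame of chest between 0 and 0.075 m and x of jar_b_mid in the frame of chest between -0.075 and 0.075 m and y of jar_b_mid in the frame of chest between -0.105 and 0.105 m and z of jar_b_mid in the frame of chest between 0 and 0.075 m and x of jar_c_mid in the frame of chest between -0.075 and 0.075 m and y of jar_c_mid in the frame of chest between -0.105 and 0.105 m and z of jar_c_mid in the frame of chest between 0 and 0.075 m and x of salt_mid in the frame of chest between -0.075 and 0.075 m and y of salt_mid in the frame of chest between -0.105 and 0.105 m and z of salt_mid in the frame of chest between 0 and 0.075 m), for 0.2 s.
2. the lid is shut over them (all of step 1 and value of joint lid below 0.05 rad), for 0.2 s.
3. the pin has passed through the lined-up shaft (horizontal distance between pin_tip and lock_hole below 0.006 m and angle between the z axis of pin_tip and the z axis of chest, either way round below 0.15 rad and value of joint lid below 0.05 rad and z of pin_tip in the frame of chest below 0.038 m), for 0.2 s.
At the end, for the whole second after the job is handed in: every jar and the shaker present lie inside the chest, the lid is shut (within 0.05 rad), the pin stands upright through lid eye, lock hole and shaft with its head down on the tongue (within 5 mm), and cup, garlic and tomato are within 4 cm of where they stood (all of step 2 and horizontal distance between pin_tip and lock_hole below 0.006 m and angle between the z axis of pin_tip and the z axis of chest, either way round below 0.15 rad and z of pin_tip in the frame of chest below 0.023 m and distance of each of cup, garlic, tomato from where it was at the start of the episode below 0.04 m); the robot touches nothing.
It fails at once if the cup is pushed away or knocked over (distance of cup from where it was at the start of the episode above 0.04 m or angle between cup's own z axis and vertical above 0.6 rad).
It fails at once if the garlic is pushed away or knocked over (distance of garlic from where it was at the start of the episode above 0.04 m).
It fails at once if the tomato is pushed away or knocked over (distance of tomato from where it was at the start of the episode above 0.04 m).
Of jar_a, jar_b, jar_c, salt only 2 to 3 are there at a start; the rules pass over those that are not, and their reading is None.
At some moment in a run one of jar_a, jar_b, jar_c, salt may be knocked a few centimetres aside while the robot is not near it.
It also fails if it takes over 208 s, if anything falls off the work surface, if the arm or the gripper's body presses on something with over 40 N, if the wrist force passes 120 N, or if a joint passes its speed limit or range.

## Working session

There is one attempt and no reset: what is moved stays moved. The work goes in short steps, Python scripts to look and compute and a tool call to move; the robot and the scene stay as the last step left them, time stands still between calls to the robot, and variables do not carry over. Pictures are saved under pics/ and viewed, about 12 in all and at most 16, crops included, and the job is handed in when it is done.

Besides the shell and the picture viewer there is one more tool, called after "Emit:" by a JSON object that holds its "name" and its "arguments". step_arm: Moves the arm, as the interface text tells. Its arguments: {"type":"object","properties":{"plan":{"type":"array"}},"required":["plan"]}

```bash
mkdir -p pics; ls
cat > h.py <<'E'
import numpy as np, cv2
from bench import robot, cams
from scipy.spatial.transform import Rotation as R
def snap(name, save=None):
    o=robot.get_obs(); s=cams.snapshot(name)
    if save: cv2.imwrite('pics/%s.png'%save, s['frame'][:,:,::-1])
    if name=='wrist':
        T=np.eye(4); T[:3,:3]=R.from_euler('xyz',o['ee_rot']).as_matrix(); T[:3,3]=o['tool_pos']
        s['M']=T@np.array(s['T_tool_cam'])
    else:
        M=np.eye(4); a=np.array(s['attitude'])
        M[:3,:3]=a if a.shape==(3,3) else R.from_euler('xyz',a).as_matrix(); M[:3,3]=s['origin']; s['M']=M
    return s
def ray(s,uv):
    K=np.array(s['camera_matrix']); k=s['k1']
    d=np.array([(uv[0]-K[0,2])/K[0,0],(uv[1]-K[1,2])/K[1,1]]); p=d.copy()
    for _ in range(20): p=d/(1+k*(p@p))
    v=s['M'][:3,:3]@np.array([p[0],p[1],1]); return s['M'][:3,3],v/np.linalg.norm(v)
def plane(s,uv,z):
    o,v=ray(s,uv); return o+v*(z-o[2])/v[2]
def tri(a,ua,b,ub):
    o1,v1=ray(a,ua);o2,v2=ray(b,ub)
    t=np.linalg.lstsq(np.c_[v1,-v2],o2-o1,rcond=None)[0]
    p,q=o1+v1*t[0],o2+v2*t[1]; return (p+q)/2,np.linalg.norm(p-q)
def proj(s,P):
    K=np.array(s['camera_matrix']); c=s['M'][:3,:3].T@(np.array(P)-s['M'][:3,3]); p=c[:2]/c[2]; p=p*(1+s['k1']*(p@p))
    return np.array([K[0,0]*p[0]+K[0,2],K[1,1]*p[1]+K[1,2]])
E
python3 - <<'E'
from h import *
for n in ['scene','top']:
    s=snap(n,n+'0'); print(n,np.round(s['M'],3),s['camera_matrix'],s['k1'],np.shape(s['attitude']),s['attitude'])
s=snap('wrist','wrist0');print(s['T_tool_cam'])
print(robot.get_obs())
E
```

```text
pics
scene [[ 0.992  0.062 -0.109  0.756]
 [ 0.124 -0.619  0.776 -0.767]
 [-0.019 -0.783 -0.621  0.798]
 [ 0.     0.     0.     1.   ]] [[486.24939918   0.         321.72090272]
 [  0.         486.24939918 192.9863369 ]
 [  0.           0.           1.        ]] -0.1513591685299548 (3,) [-2.24154881  0.01892825  0.12448029]
top [[ 0.016 -0.988  0.152  0.45 ]
 [-1.    -0.013  0.019  0.092]
 [-0.017 -0.152 -0.988  1.315]
 [ 0.     0.     0.     1.   ]] [[469.41921674   0.         317.6285106 ]
 [  0.         469.41921674 203.63880762]
 [  0.           0.           1.        ]] -0.04501840325337481 (3,) [-2.98848322  0.01657979 -1.55494856]
[[-1.16240411e-03 -9.63996665e-01 -2.65911787e-01  7.75154581e-02]
 [ 9.99999204e-01 -1.25081004e-03  1.63112467e-04  1.39688973e-04]
 [-4.89845008e-04 -2.65911386e-01  9.63997352e-01 -1.79435590e-01]
 [ 0.00000000e+00  0.00000000e+00  0.00000000e+00  1.00000000e+00]]
{'time': 0.15, 'joint_positions': array([-1.24610413e+00,  8.77790038e-02,  1.37187567e+00, -4.96646597e-05,
        1.68364312e+00, -1.03090120e-01]), 'qvel': array([-2.62847412e-03, -1.65079994e-03, -4.57507568e-03, -1.14496690e-05,
        9.09482103e-04,  9.15977808e-04]), 'joint_torque': array([ 1.56227412e-03, -3.40644407e+01, -3.02792215e+01,  7.19283731e-02,
        3.05066316e-02, -1.08155009e-04]), 'tool_pos': array([ 0.22801673, -0.50003568,  0.20459243]), 'ee_rot': array([-3.13989149e+00, -1.26375054e-04,  4.27776660e-01]), 'wrist_force': array([-0.09943999, -0.35336219,  0.35930889]), 'wrist_torque': array([0.02371685, 0.03852324, 0.00208753]), 'width': 0.09409978981517594}
```

View pics/scene0.png

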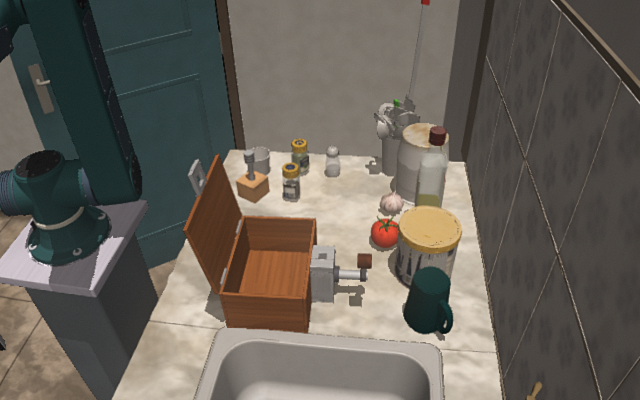

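View pics/top0.png

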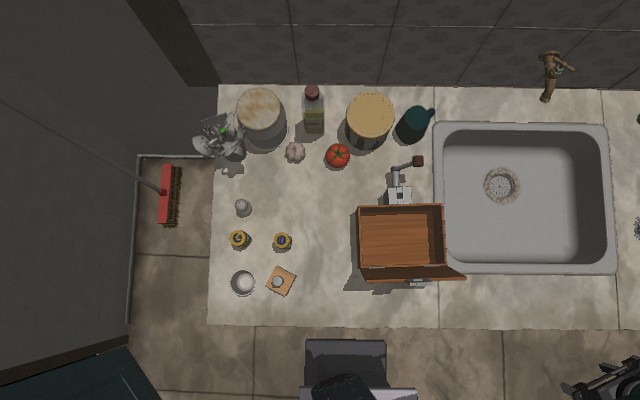

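Run:
```python
from h import *
a=cv2.imread('pics/top0.png');b=cv2.imread('pics/scene0.png')
c1=cv2.resize(a[190:305,220:310],None,fx=6,fy=5.2,interpolation=cv2.INTER_CUBIC)
c1=cv2.resize(a[190:300,222:302],(400,550),interpolation=cv2.INTER_CUBIC)
c2=cv2.resize(a[150:290,340:475],(400,415),interpolation=cv2.INTER_CUBIC)
o=np.zeros((550,800,3),np.uint8);o[:,:400]=c1;o[:415,400:]=c2
cv2.imwrite('pics/c_top.png',o)
o=np.zeros((590,800,3),np.uint8)
d=cv2.resize(b[130:210,230:350],(800,533),interpolation=cv2.INTER_CUBIC);cv2.imwrite('pics/c_sc1.png',d)
d=cv2.resize(b[150:335,180:380],(640,592),interpolation=cv2.INTER_CUBIC);cv2.imwrite('pics/c_sc2.png',d)
```

```text
(no output)
```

View pics/c_top.png

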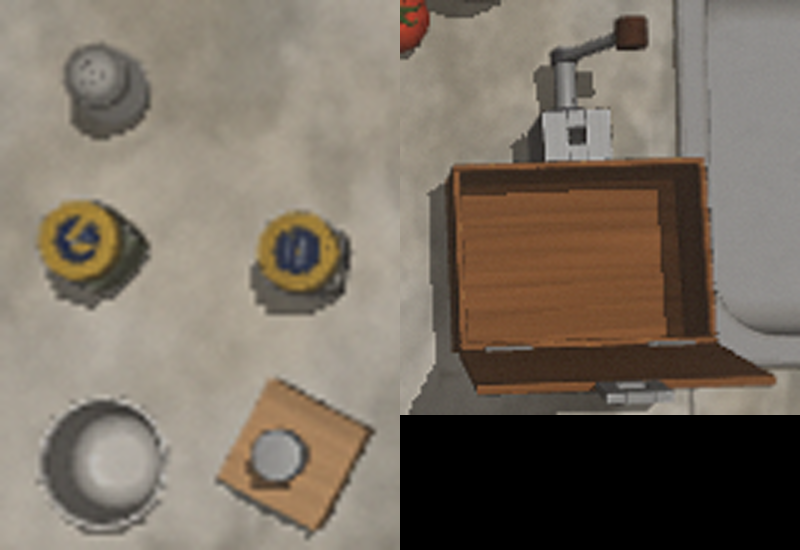

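View pics/c_sc1.png

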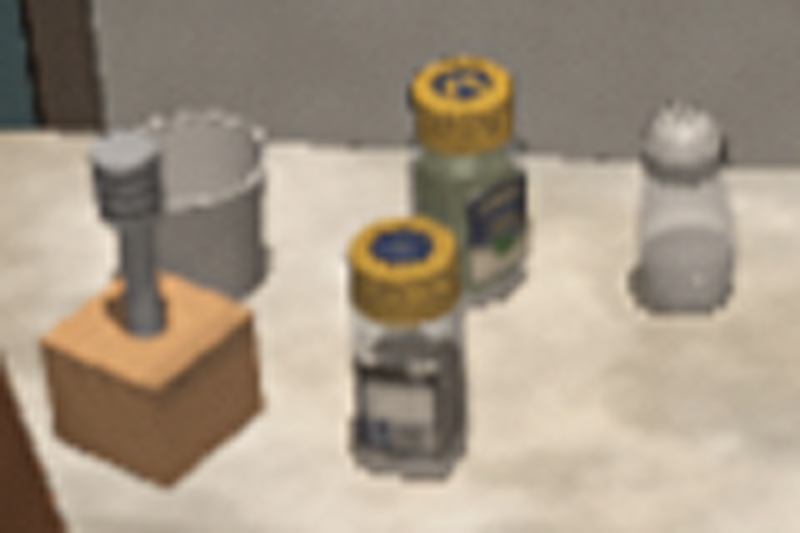

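View pics/c_sc2.png

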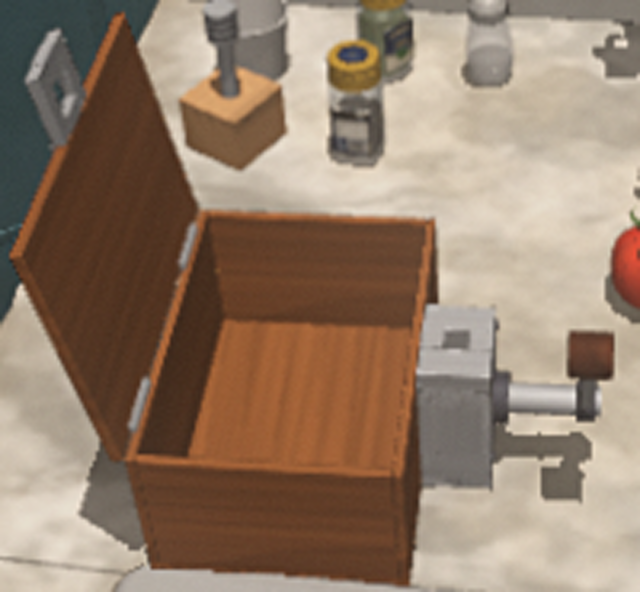

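Run:
```python
from h import *
t=snap('top');s=snap('scene')
T=lambda u,v:((u+.5)/5-.5+222,(v+.5)/5-.5+190)
S=lambda u,v:((u+.5)/6.6667-.5+230,(v+.5)/6.6667-.5+130)
T2=lambda u,v:((u-400+.5)/2.963-.5+340,(v+.5)/2.963-.5+150)
S2=lambda u,v:((u+.5)/3.2-.5+180,(v+.5)/3.2-.5+150)
L=[('salttop',T(95,75),S(683,115)),('jar1top',T(78,240),S(463,85)),('jar2top',T(298,251),S(403,246)),('pintop',T(278,454),S(127,150)),
('FL',T2(453,166),S2(435,219)),('FR',T2(705,158),S2(402,470)),('BL',T2(458,350),S2(203,212)),('BR',T2(716,342),S2(128,462)),
('hole',T2(577,135),S2(456,338)),('knob',T2(631,33),S2(591,355))]
Z=[.09,.096,.096,.133,.108,.108,.108,.108,.106,.1]
for (n,a,b),z in zip(L,Z):
    p,e=tri(t,a,s,b); print(n,np.round(p*1000,1),round(e*1000,1),np.round(plane(t,a,z)[:2]*1000,1),np.round(plane(s,b,z)[:2]*1000,1))
print('cup',plane(t,T(102,462),.062))
```

```text
salttop [633.6 319.5  87.6] 0.9 [632.9 318.9] [634.4 316.1]
jar1top [544.6 323.5  94.2] 0.6 [544.8 323.2] [544.9 320.5]
jar2top [540.6 208.   95.7] 0.5 [540.8 208. ] [540.5 207.4]
pintop [436.5 212.  129.9] 0.3 [436.7 211.7] [437.9 207.5]
FL [631.9  10.6 104.9] 0.1 [631.4  10.8] [632.5   7.1]
FR [ 642.  -209.6  109.4] 1.8 [ 641.4 -210.2] [ 642.7 -208.2]
BL [471.7   5.5 101. ] 0.1 [471.5   5.9] [474.6  -2.3]
BR [ 482.2 -217.   102.5] 1.6 [ 481.3 -216. ] [ 485.1 -221.1]
hole [660.3 -98.6 105.3] 1.0 [660.7 -98.4] [659.9 -99.5]
knob [ 744.3 -140.3  142.6] 0.1 [ 755.1 -148.8] [743.6 -99.6]
cup [0.43005931 0.31219645 0.062     ]
```

Emit:
{"name": "step_arm", "arguments": {"plan": [[[0,0,200,0.6,75],[0,0,200,0.6,75],[0,0,200,0.6,75],[0,0,200,0.6,75],[0,0,200,0.6,75],[130,250,200,1.19,75],[130,250,200,1.19,75],[130,250,200,1.19,75]]]}}

```text
time: 0.92
tool_pos: [0.2863, -0.3892, 0.4059]
ee_rot: [3.141, 0.001, 1.407]
wrist_force: [0.8, -0.1, 0.1]
width: 0.0708
```

Emit:
{"name": "step_arm", "arguments": {"plan": [[[60,170,0,0.7,75],[60,170,0,0.7,75],[60,170,0,0.7,75],[60,170,0,0.7,75],[60,170,0,0.7,75],[60,170,0,0.7,75],[60,170,0,0.7,75],[60,170,0,0.7,75]]]}}

```text
time: 1.58
tool_pos: [0.3459, -0.2194, 0.4055]
ee_rot: [-3.142, 0.0, 2.101]
wrist_force: [-0.1, -0.1, -0.6]
width: 0.0705
```

Emit:
{"name": "step_arm", "arguments": {"plan": [[[100,220,0,-0.49,75],[100,220,0,-0.49,75],[100,220,0,-0.49,75],[100,220,0,-0.49,75],[100,220,0,-0.49,75],[100,220,0,-0.49,75],[100,220,0,-0.49,75],[100,220,0,-0.49,75]]]}}

```text
time: 2.25
tool_pos: [0.4472, 0.0032, 0.4042]
ee_rot: [-3.14, -0.002, 1.616]
wrist_force: [-0.8, 0.1, -0.4]
width: 0.0705
```

Emit:
{"name": "step_arm", "arguments": {"plan": [[[94,207,-200,0,75],[94,207,-200,0,75],[94,207,-200,0,75],[94,207,-200,0,75],[94,207,-200,0,75],[94,207,-200,0,75],[94,207,-200,0,75],[94,207,-200,0,75]]]}}

```text
time: 2.92
tool_pos: [0.5389, 0.2084, 0.1986]
ee_rot: [-3.132, 0.001, 1.612]
wrist_force: [-0.2, -0.5, -1.1]
width: 0.0702
```

Run:
```python
from h import *
o=robot.get_obs(); print(o['time'],o['tool_pos'],o['ee_rot'])
s=snap('wrist','w1'); 
print(proj(s,[.5406,.208,.096]))
snap('top','t1')
a,b=cv2.imread('pics/t1.png'),cv2.imread('pics/top0.png')
d=(cv2.absdiff(a,b).max(2)>30).astype(np.uint8)
n,l,st,c=cv2.connectedComponentsWithStats(d)
print([(st[i],c[i].round()) for i in range(1,n) if st[i][4]>15])
```

```text
2.9167 [0.53885197 0.20841656 0.19856077] [-3.13184930e+00  1.24772866e-03  1.61223144e+00]
[321.77557833 197.93281033]
[(array([  214,   184,   115,   216, 12988], dtype=int32), array([271., 289.])), (array([310, 341,  10,  15,  78], dtype=int32), array([315., 348.])), (array([374, 354,  12,  22,  97], dtype=int32), array([380., 362.])), (array([ 560,  355,   80,   45, 2000], dtype=int32), array([610., 383.])), (array([332, 387,  46,  13, 508], dtype=int32), array([353., 393.])), (array([392, 393,  26,   7, 107], dtype=int32), array([407., 397.]))]
```

View pics/w1.png

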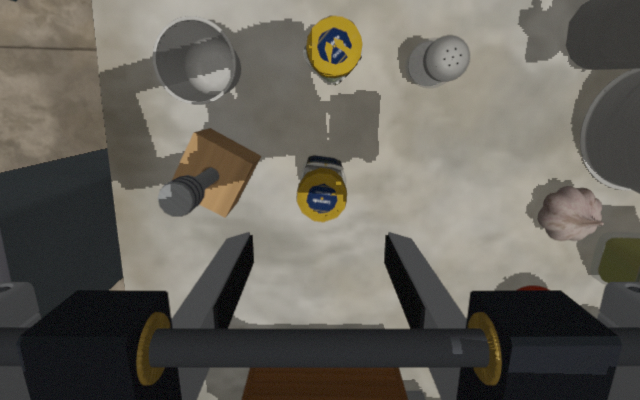

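Emit:
{"name": "step_arm", "arguments": {"plan": [[[1,0,-40,0,75],[1,0,-80,0,75],[1,0,-115,0,75],[1,0,-134,0,75],[1,0,-134,0,75],[1,0,-134,0,30],[1,0,-134,0,30],[1,0,-134,0,30]]]}}

```text
time: 3.68
tool_pos: [0.5433, 0.2073, 0.0754]
ee_rot: [3.135, -0.001, 1.612]
wrist_force: [0.4, 1.1, 0.2]
width: 0.0538
```

Emit:
{"name": "step_arm", "arguments": {"plan": [[[0,0,0,0,30],[0,0,0,0,30],[0,0,10,0,30],[0,0,50,0,30],[0,0,90,0,30],[0,0,130,0,30],[0,0,170,0,30],[0,0,180,0,30]]]}}

```text
time: 4.35
tool_pos: [0.5432, 0.2083, 0.261]
ee_rot: [3.128, -0.003, 1.613]
wrist_force: [0.6, 0.1, -0.2]
width: 0.0407
```

Run:
```python
from h import *
o=robot.get_obs(); print(o['time'],o['tool_pos'],o['wrist_force'])
s=snap('scene','s2'); o=robot.get_obs(); print(o['time'],o['tool_pos'],o['wrist_force'],o['width'])
t=snap('top')
b=cv2.imread('pics/s2.png'); p=proj(s,o['tool_pos']+np.array([0,0,-.03])).astype(int);print(p)
cv2.imwrite('pics/s2c.png',cv2.resize(b[p[1]-60:p[1]+60,p[0]-70:p[0]+70],(700,600),interpolation=cv2.INTER_CUBIC))
```

```text
4.35 [0.54316194 0.20830832 0.26100566] [ 0.55734491  0.13105009 -0.17187419]
4.4 [0.54325624 0.20829928 0.26015381] [ 0.47888523 -0.46474671  1.05236573] 0.040778137964477476
[287 119]
```

View pics/s2c.png

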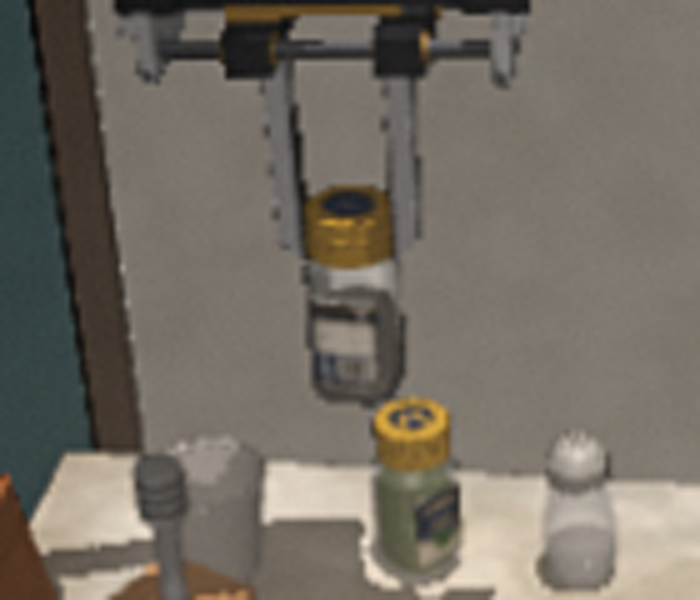

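Emit:
{"name": "step_arm", "arguments": {"plan": [[[20,-160,0,0,30],[20,-160,0,0,30],[20,-160,0,0,30],[20,-160,0,0,30],[41,-330,0,0,30],[41,-330,0,0,30],[41,-330,0,0,30],[41,-330,0,0,30]]]}}

```text
time: 5.12
tool_pos: [0.5799, -0.1195, 0.2478]
ee_rot: [-3.136, -0.002, 1.613]
wrist_force: [0.1, -0.4, -0.9]
width: 0.0409
```

Emit:
{"name": "step_arm", "arguments": {"plan": [[[1,-39,0,0,30],[1,-39,0,0,30],[1,-39,-30,0,30],[1,-39,-70,0,30],[1,-39,-110,0,30],[1,-39,-140,0,30],[1,-39,-150,0,30],[1,-39,-150,0,30]]]}}

```text
time: 5.78
tool_pos: [0.5784, -0.1551, 0.095]
ee_rot: [-3.13, -0.005, 1.613]
wrist_force: [0.1, -0.4, -0.4]
width: 0.0412
```

Run:
```python
from h import *
s=snap('top');o=robot.get_obs(); print(o['time'],o['tool_pos'],o['wrist_force'],o['width'])
```

```text
5.8333 [ 0.58067084 -0.15598623  0.09883737] [ 0.56942667 -0.02450728 -0.93623189] 0.04107582954845962
```

Emit:
{"name": "step_arm", "arguments": {"plan": [[[4,-4,-4,0,30],[4,-4,-8,0,30],[4,-4,-10,0,30],[4,-4,-10,0,30],[4,-4,-10,0,30]]]}}

```text
time: 6.25
tool_pos: [0.5867, -0.1611, 0.0924]
ee_rot: [3.14, 0.001, 1.613]
wrist_force: [-0.5, -0.4, -0.7]
width: 0.0408
```

Emit:
{"name": "step_arm", "arguments": {"plan": [[[0,0,-2,0,30],[0,0,-4,0,30],[0,0,-4,0,30],[0,0,-4,0,30]]]}}

```text
time: 6.58
tool_pos: [0.5861, -0.1609, 0.0873]
ee_rot: [-3.141, -0.0, 1.613]
wrist_force: [0.3, -0.3, -0.4]
width: 0.0407
```

Emit:
{"name": "step_arm", "arguments": {"plan": [[[0,0,-2,0,30],[0,0,-3,0,30],[0,0,-3,0,30],[0,0,-3,0,30]]]}}

```text
time: 6.92
tool_pos: [0.5862, -0.1609, 0.0843]
ee_rot: [-3.141, -0.0, 1.613]
wrist_force: [0.2, 0.1, -0.8]
width: 0.0409
```

Emit:
{"name": "step_arm", "arguments": {"plan": [[[0,0,0,0,63],[0,0,0,0,63],[0,0,0,0,63],[0,0,10,0,63],[0,0,50,0,63],[0,0,90,0,63],[0,0,130,0,63],[0,0,170,0,63]]]}}

```text
time: 7.58
tool_pos: [0.586, -0.1608, 0.2575]
ee_rot: [3.14, 0.0, 1.613]
wrist_force: [1.5, -1.2, 0.1]
width: 0.0592
```

Emit:
{"name": "step_arm", "arguments": {"plan": [[[-40,160,0,0,75],[-40,160,0,0,75],[-40,160,0,0,75],[-40,160,0,0,75],[-40,320,0,0,75],[-40,320,0,0,75],[-40,320,0,0,75],[-40,320,0,0,75]]]}}

```text
time: 8.25
tool_pos: [0.5458, 0.1618, 0.256]
ee_rot: [3.139, -0.001, 1.614]
wrist_force: [0.7, -0.0, -0.4]
width: 0.0703
```

Run:
```python
from h import *
w=snap('wrist','w3');o=robot.get_obs(); print(o['time'],o['tool_pos'],o['wrist_force'],o['width'])
t=snap('top','t3');s=snap('scene','s3')
print(proj(w,[.5446,.3235,.096]),proj(w,[.6336,.3195,.09]))
for n in 'ts':
    f={'t':t,'s':s}[n]['frame']; h=cv2.cvtColor(f,cv2.COLOR_RGB2HSV)
    m=cv2.inRange(h,(18,120,90),(32,255,255)); k,l,st,c=cv2.connectedComponentsWithStats(m)
    print(n,[(st[i][:4],c[i].round(1)) for i in range(1,k) if st[i][4]>10])
a,b=t['frame'],w['frame']
cv2.imwrite('pics/m3.png',np.hstack([cv2.resize(a[190:300,222:442],(400,400))[:,:,::-1],cv2.resize(b,(400,400))[:,:,::-1]]))
```

```text
8.3 [0.54517288 0.16773777 0.25553274] [ 0.15510891  2.24201618 -0.79620271] 0.07060390107153772
[324.62081416  -3.24770901] [425.90904098   8.71456648]
t [(array([381, 114,   3,   6], dtype=int32), array([382.1, 116.5])), (array([350, 127,   8,   8], dtype=int32), array([353.2, 130.5])), (array([415, 218,  17,  15], dtype=int32), array([423.1, 224.9])), (array([230, 230,  12,  16], dtype=int32), array([234.8, 238.1]))]
s [(array([294,  64,  14,   1], dtype=int32), array([300.5,  64. ])), (array([253,  71,  14,   3], dtype=int32), array([258.3,  72.2])), (array([268,  72,  19,   1], dtype=int32), array([277.,  72.])), (array([292, 139,  15,  14], dtype=int32), array([299.2, 146. ])), (array([427, 211,   7,   3], dtype=int32), array([429.9, 211.8])), (array([423, 217,   7,   3], dtype=int32), array([426.1, 218.2])), (array([416, 218,   6,   5], dtype=int32), array([418.6, 219.4])), (array([444, 222,  11,   6], dtype=int32), array([449.3, 224.6])), (array([398, 227,  64,  27], dtype=int32), array([428.5, 245.4])), (array([431, 227,   5,   5], dtype=int32), array([432.8, 228.8])), (array([413, 229,  21,  12], dtype=int32), array([423. , 235.8])), (array([443, 230,   7,   4], dtype=int32), array([445.7, 232.2])), (array([436, 233,   9,   9], dtype=int32), array([440.1, 236.8])), (array([269, 270,  22,  23], dtype=int32), array([279.5, 282.1]))]
```

View pics/m3.png

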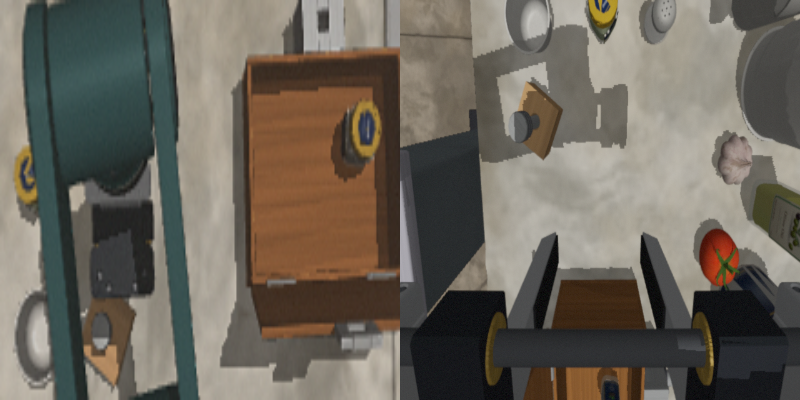

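Emit:
{"name": "step_arm", "arguments": {"plan": [[[0,156,-40,0,75],[0,156,-80,0,75],[0,156,-110,0,75],[0,156,-120,0,75],[0,156,-120,0,75],[0,156,-120,0,75],[0,156,-120,0,75]]]}}

```text
time: 8.98
tool_pos: [0.5455, 0.3138, 0.1323]
ee_rot: [-3.137, 0.003, 1.613]
wrist_force: [0.5, 0.4, 1.3]
width: 0.0706
```

Run:
```python
from h import *
w=snap('wrist','w4');o=robot.get_obs(); print(o['time'],o['tool_pos'],o['wrist_force'],o['width'])
print(proj(w,[.5446,.3235,.096]))
f=w['frame']; h=cv2.cvtColor(f,cv2.COLOR_RGB2HSV)
m=cv2.inRange(h,(18,120,90),(32,255,255)); k,l,st,c=cv2.connectedComponentsWithStats(m)
print([(st[i][:4],c[i].round(1)) for i in range(1,k) if st[i][4]>100])
```

```text
9.0333 [0.54690067 0.31365382 0.13494119] [-0.88169324 -0.25598014  0.06042788] 0.0704603729909274
[317.81763205 210.31380861]
[(array([286, 179,  64,  62], dtype=int32), array([318.2, 209.3])), (array([491, 329,  10,  44], dtype=int32), array([496.4, 350.6]))]
```

Emit:
{"name": "step_arm", "arguments": {"plan": [[[-2,10,-20,0,75],[-2,10,-50,0,75],[-2,10,-66,0,75],[-2,10,-66,0,75],[-2,10,-66,0,75],[-2,10,-66,0,30],[-2,10,-66,0,30],[-2,10,-66,0,30]]]}}

```text
time: 9.7
tool_pos: [0.5458, 0.3252, 0.0712]
ee_rot: [3.137, -0.002, 1.612]
wrist_force: [0.0, -0.1, -0.9]
width: 0.0536
```

Emit:
{"name": "step_arm", "arguments": {"plan": [[[0,0,0,0,30],[0,0,0,0,30],[0,0,0,0,30]]]}}

```text
time: 9.95
tool_pos: [0.5447, 0.3254, 0.0698]
ee_rot: [3.14, -0.001, 1.613]
wrist_force: [-0.6, -0.3, 4.9]
width: 0.043
```

Emit:
{"name": "step_arm", "arguments": {"plan": [[[0,0,40,0,30],[0,0,80,0,30],[0,0,120,0,30],[0,0,160,0,30],[0,0,190,0,30],[0,-40,190,0,30],[10,-80,190,0,30],[10,-120,190,0,30]]]}}

```text
time: 10.62
tool_pos: [0.5552, 0.2043, 0.2586]
ee_rot: [3.14, 0.0, 1.615]
wrist_force: [0.2, -0.6, -0.5]
width: 0.0429
```

Emit:
{"name": "step_arm", "arguments": {"plan": [[[12,-200,0,0,30],[12,-200,0,0,30],[12,-200,0,0,30],[12,-200,0,0,30],[24,-280,0,0,30],[24,-300,0,0,30],[24,-300,0,0,30],[24,-300,0,0,30]]]}}

```text
time: 11.28
tool_pos: [0.578, -0.1012, 0.2572]
ee_rot: [-3.14, 0.003, 1.606]
wrist_force: [0.2, 0.5, -1.2]
width: 0.043
```

Run:
```python
from h import *
s=snap('top');o=robot.get_obs(); print(o['time'],o['tool_pos'],o['wrist_force'],o['width'])
```

```text
11.3333 [ 0.5780584  -0.10005708  0.25714189] [ 0.95222958 -0.55422438 -1.49398588] 0.04270311757383058
```

Emit:
{"name": "step_arm", "arguments": {"plan": [[[4,-1,-40,0,30],[4,-1,-80,0,30],[4,-1,-120,0,30],[4,-1,-150,0,30],[4,-1,-168,0,30],[4,-1,-176,0,30],[4,-1,-178,0,30],[4,-1,-178,0,30]]]}}

```text
time: 12.0
tool_pos: [0.5826, -0.0951, 0.0809]
ee_rot: [3.141, -0.0, 1.614]
wrist_force: [0.4, 0.1, -0.6]
width: 0.0429
```

Emit:
{"name": "step_arm", "arguments": {"plan": [[[0,0,-1,0,30],[0,0,-2,0,30],[0,0,-2,0,30]]]}}

```text
time: 12.25
tool_pos: [0.5833, -0.0961, 0.0803]
ee_rot: [3.138, 0.001, 1.613]
wrist_force: [-0.3, -0.8, -0.7]
width: 0.0426
```

Emit:
{"name": "step_arm", "arguments": {"plan": [[[0,-2,-2,0,30],[0,-2,-3,0,30],[0,-2,-3,0,30],[0,-2,-3,0,30]]]}}

```text
time: 12.58
tool_pos: [0.5826, -0.0981, 0.0761]
ee_rot: [3.14, 0.0, 1.613]
wrist_force: [-0.4, 0.5, 2.4]
width: 0.0426
```

Emit:
{"name": "step_arm", "arguments": {"plan": [[[0,0,0,0,64],[0,0,0,0,64],[0,0,0,0,64],[0,0,10,0,64],[0,0,50,0,64],[0,0,90,0,64],[0,0,130,0,64],[0,0,170,0,64]]]}}

```text
time: 13.25
tool_pos: [0.5818, -0.0979, 0.248]
ee_rot: [3.141, 0.0, 1.613]
wrist_force: [0.5, -0.2, 0.4]
width: 0.0604
```

Emit:
{"name": "step_arm", "arguments": {"plan": [[[40,160,0,0,75],[40,160,0,0,75],[40,160,0,0,75],[40,160,0,0,75],[50,320,0,0,75],[50,320,0,0,75],[50,320,0,0,75],[50,320,0,0,75]]]}}

```text
time: 13.92
tool_pos: [0.6319, 0.2249, 0.2462]
ee_rot: [3.141, -0.001, 1.614]
wrist_force: [1.4, -0.3, -0.2]
width: 0.0707
```

Emit:
{"name": "step_arm", "arguments": {"plan": [[[0,85,-40,0,75],[0,85,-80,0,75],[0,85,-110,0,75],[0,85,-130,0,75],[0,85,-130,0,75],[0,85,-130,0,75]]]}}

```text
time: 14.42
tool_pos: [0.6303, 0.3065, 0.1123]
ee_rot: [-3.135, 0.003, 1.614]
wrist_force: [1.5, 0.5, 1.4]
width: 0.0704
```

Run:
```python
from h import *
w=snap('wrist','w5');o=robot.get_obs(); print(o['time'],o['tool_pos'],o['wrist_force'],o['width'])
print(proj(w,[.6336,.3195,.09]))
s=snap('scene','s5');b=s['frame']
a=np.vstack([cv2.resize(w['frame'][100:300,220:420],(500,300)),cv2.resize(b[195:320,180:340],(500,300))])
cv2.imwrite('pics/m5.png',a[:,:,::-1])
```

```text
14.4667 [0.6325788  0.30666182 0.11654526] [-0.03233355 -0.47559171  0.55659727] 0.07054810778048386
[325.24819586 212.37622016]
```

View pics/m5.png

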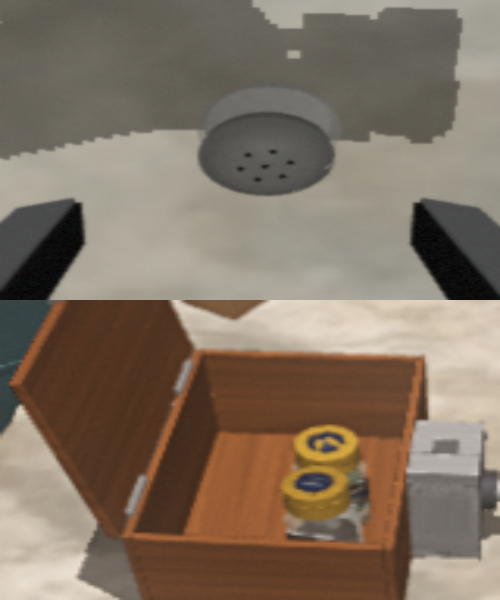

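Emit:
{"name": "step_arm", "arguments": {"plan": [[[1,13,-5,0,75],[1,13,-35,0,75],[1,13,-70,0,75],[1,13,-79,0,75],[1,13,-79,0,75],[1,13,-79,0,30],[1,13,-79,0,30],[1,13,-79,0,30]]]}}

```text
time: 15.18
tool_pos: [0.6353, 0.3208, 0.0402]
ee_rot: [3.136, -0.002, 1.613]
wrist_force: [0.1, -0.5, -1.2]
width: 0.0538
```

Emit:
{"name": "step_arm", "arguments": {"plan": [[[0,0,0,0,30],[0,0,0,0,30],[0,0,0,0,30]]]}}

```text
time: 15.43
tool_pos: [0.6344, 0.3204, 0.0383]
ee_rot: [3.138, -0.001, 1.613]
wrist_force: [-0.0, 0.7, 2.8]
width: 0.0379
```

Emit:
{"name": "step_arm", "arguments": {"plan": [[[0,0,40,0,30],[0,0,80,0,30],[0,0,120,0,30],[0,0,160,0,30],[0,0,190,0,30],[-10,-40,200,0,30],[-20,-80,200,0,30],[-20,-120,200,0,30]]]}}

```text
time: 16.1
tool_pos: [0.6122, 0.1999, 0.2383]
ee_rot: [3.14, -0.001, 1.616]
wrist_force: [0.9, 0.0, -1.1]
width: 0.0378
```

Emit:
{"name": "step_arm", "arguments": {"plan": [[[-15,-100,0,0,30],[-15,-100,0,0,30],[-30,-200,0,0,30],[-30,-200,0,0,30],[-34,-235,0,0,30],[-34,-235,0,0,30],[-34,-235,0,0,30],[-34,-235,0,0,30]]]}}

```text
time: 16.77
tool_pos: [0.5788, -0.0364, 0.2362]
ee_rot: [-3.141, -0.001, 1.609]
wrist_force: [-0.3, 0.1, -1.1]
width: 0.0376
```

Run:
```python
from h import *
s=snap('top');o=robot.get_obs(); print(o['time'],o['tool_pos'],o['wrist_force'],o['width'])
```

```text
16.8167 [ 0.57901553 -0.03509686  0.2362528 ] [-0.51763807  0.40523228 -1.76903631] 0.03790429032408789
```

Emit:
{"name": "step_arm", "arguments": {"plan": [[[2,-1,-40,0,30],[2,-1,-80,0,30],[2,-1,-120,0,30],[2,-1,-155,0,30],[2,-1,-176,0,30],[2,-1,-187,0,30],[2,-1,-187,0,30],[2,-1,-187,0,30]]]}}

```text
time: 17.48
tool_pos: [0.5821, -0.035, 0.0503]
ee_rot: [3.14, -0.0, 1.614]
wrist_force: [1.1, -0.2, -0.4]
width: 0.0381
```

Emit:
{"name": "step_arm", "arguments": {"plan": [[[0,0,-1,0,30],[0,0,-2,0,30],[0,0,-2,0,30]]]}}

```text
time: 17.73
tool_pos: [0.5824, -0.036, 0.0492]
ee_rot: [3.138, 0.001, 1.613]
wrist_force: [-0.7, -0.6, -1.3]
width: 0.0377
```

Emit:
{"name": "step_arm", "arguments": {"plan": [[[0,0,-2,0,30],[0,0,-4,0,30],[0,0,-4,0,30],[0,0,-4,0,30]]]}}

```text
time: 18.07
tool_pos: [0.5818, -0.0361, 0.0441]
ee_rot: [3.14, 0.0, 1.613]
wrist_force: [1.1, -0.8, 0.8]
width: 0.0378
```

Emit:
{"name": "step_arm", "arguments": {"plan": [[[0,0,0,0,64],[0,0,0,0,64],[0,0,0,0,64],[0,0,10,0,64],[0,0,50,0,64],[0,0,90,0,64],[0,0,130,0,64],[0,0,170,0,64]]]}}

```text
time: 18.73
tool_pos: [0.5808, -0.0359, 0.2161]
ee_rot: [3.141, 0.0, 1.613]
wrist_force: [1.0, -0.6, 0.1]
width: 0.0601
```

Emit:
{"name": "step_arm", "arguments": {"plan": [[[0,0,180,0,0],[0,0,180,0,0],[0,0,180,0,0],[0,0,180,0,0],[0,0,180,0,0],[-100,0,180,0,0],[-100,0,180,0,0],[-100,0,180,0,0]]]}}

```text
time: 19.4
tool_pos: [0.4782, -0.0358, 0.3951]
ee_rot: [3.141, 0.0, 1.613]
wrist_force: [0.5, 0.4, 1.3]
width: 0.01
```

Run:
```python
from h import *
o=robot.get_obs(); print(o['time'],o['tool_pos'],o['wrist_force'],o['width'])
s=snap('scene','s6');t=snap('top','t6')
a=np.hstack([cv2.resize(s['frame'][130:335,180:385],(400,400)),cv2.resize(t['frame'][150:290,340:480],(400,400))])
cv2.imwrite('pics/m6.png',a[:,:,::-1])
```

```text
19.4 [ 0.47815063 -0.03576578  0.39512732] [0.54743331 0.36992362 1.3136809 ] 0.009974203499439891
```

View pics/m6.png

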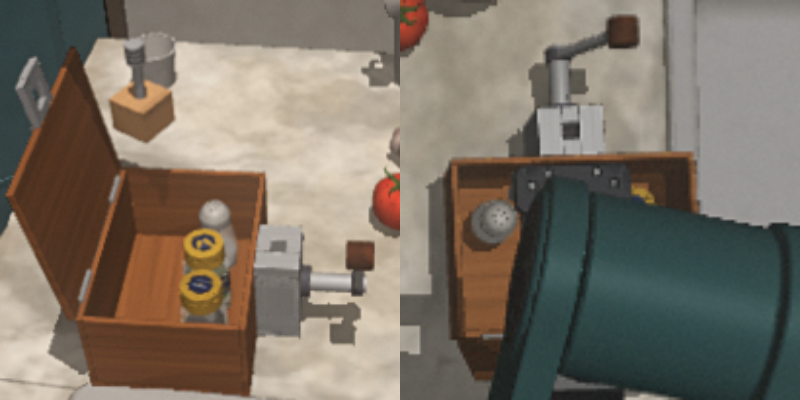

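Emit:
{"name": "step_arm", "arguments": {"plan": [[[-105,0,0,0,0],[-105,0,0,0,0],[-105,0,0,0,0],[-105,0,-40,0,0],[-105,0,-80,0,0],[-105,0,-120,0,0],[-105,0,-145,0,0],[-105,0,-145,0,0]]]}}

```text
time: 20.17
tool_pos: [0.3737, -0.0353, 0.2421]
ee_rot: [-3.13, -0.003, 1.613]
wrist_force: [-0.1, 0.8, 0.7]
width: 0.0008
```

Emit:
{"name": "step_arm", "arguments": {"plan": [[[15,0,0,0,0],[30,0,0,0,0],[45,0,0,0,0],[60,0,0,0,0],[75,0,0,0,0],[75,0,0,0,0]]]}}

```text
time: 20.67
tool_pos: [0.4543, -0.0362, 0.2502]
ee_rot: [3.139, 0.0, 1.613]
wrist_force: [-0.0, -0.5, -0.1]
width: 0.0007
```

Emit:
{"name": "step_arm", "arguments": {"plan": [[[20,0,0,0,0],[40,0,-5,0,0],[56,0,-10,0,0],[71,0,-17,0,0],[84,0,-24,0,0],[95,0,-32,0,0],[105,0,-40,0,0],[113,0,-50,0,0]]]}}

```text
time: 21.33
tool_pos: [0.566, -0.036, 0.2]
ee_rot: [3.138, 0.001, 1.613]
wrist_force: [-0.6, -0.3, 1.8]
width: 0.0006
```

Emit:
{"name": "step_arm", "arguments": {"plan": [[[8,0,-10,0,0],[15,0,-22,0,0],[22,0,-34,0,0],[28,0,-46,0,0],[32,0,-58,0,0],[35,0,-68,0,0],[37,0,-74,0,0],[37,0,-74,0,0]]]}}

```text
time: 22.0
tool_pos: [0.6003, -0.036, 0.1217]
ee_rot: [-3.138, -0.0, 1.613]
wrist_force: [-0.5, 0.9, -0.0]
width: 0.0006
```

Run:
```python
from h import *
s=snap('scene','s7')
o=robot.get_obs(); print(o['time'],o['tool_pos'],o['wrist_force'],o['width'])
cv2.imwrite('pics/m7.png',cv2.resize(s['frame'][130:335,180:420],(700,600))[:,:,::-1])
```

```text
22.05 [ 0.60074676 -0.03610137  0.12303577] [0.15843136 0.76928745 0.60345574] 0.0003257133240069069
```

View pics/m7.png

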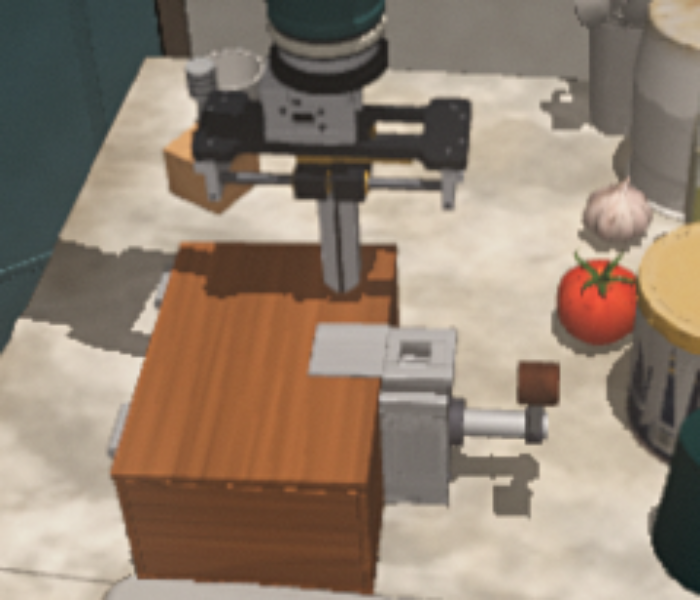

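Views 11. The lid is nearly shut; press the last few mm until contact force shows.

Emit:
{"name": "step_arm", "arguments": {"plan": [[[0,0,-3,0,0],[0,0,-6,0,0],[0,0,-8,0,0],[0,0,-8,0,0]]]}}

```text
time: 22.38
tool_pos: [0.6016, -0.0361, 0.1169]
ee_rot: [3.14, 0.0, 1.613]
wrist_force: [0.5, 0.4, -0.1]
width: 0.0008
```

Emit:
{"name": "step_arm", "arguments": {"plan": [[[0,0,-2,0,0],[0,0,-3,0,0],[0,0,-3,0,0],[0,0,-3,0,0]]]}}

```text
time: 22.72
tool_pos: [0.6017, -0.0361, 0.1162]
ee_rot: [3.139, 0.001, 1.613]
wrist_force: [-2.5, -0.1, 9.0]
width: 0.0005
```

Emit:
{"name": "step_arm", "arguments": {"plan": [[[0,0,40,0,0],[0,0,80,0,0],[0,0,120,0,30],[-20,30,140,0,60],[-40,60,140,0,60],[-60,90,140,0,60],[-80,120,140,0,60],[-100,150,140,0,60]]]}}

```text
time: 23.38
tool_pos: [0.5, 0.1151, 0.2536]
ee_rot: [3.141, -0.0, 1.612]
wrist_force: [0.2, -0.2, 0.2]
width: 0.0372
```

Emit:
{"name": "step_arm", "arguments": {"plan": [[[-20,30,0,0,60],[-40,60,0,0,60],[-65,85,0,0,60],[-65,85,0,0,60],[-65,85,0,0,60],[-65,85,0,0,60]]]}}

```text
time: 23.88
tool_pos: [0.4364, 0.1988, 0.2535]
ee_rot: [3.141, 0.001, 1.613]
wrist_force: [-0.2, -1.2, -0.3]
width: 0.0564
```

Run:
```python
from h import *
s=snap('top','t8');s=snap('scene','s8');w=snap('wrist','w8')
o=robot.get_obs(); print(o['time'],o['tool_pos'],o['wrist_force'],o['width'])
print(proj(w,[.4365,.212,.133]))
# tongue / eye from scene & top
a=cv2.imread('pics/s8.png');b=cv2.imread('pics/t8.png');c=w['frame'][:,:,::-1]
print(proj(s,[.6605,-.098,.116]))
m=np.hstack([cv2.resize(a[230:290,280:380],(500,300),interpolation=cv2.INTER_CUBIC),cv2.resize(b[170:220,375:425],(300,300),interpolation=cv2.INTER_CUBIC)])
m=np.vstack([m,np.hstack([cv2.resize(c[60:210,220:420],(400,300)),cv2.resize(c,(400,300))])])
cv2.imwrite('pics/m8.png',m)
```

```text
24.0333 [0.43699395 0.19804615 0.2532262 ] [-0.32702119 -0.4516513  -0.64046471] 0.05647332631755231
[318.57429025 176.2063026 ]
[322.44014388 251.18255033]
```

View pics/m8.png

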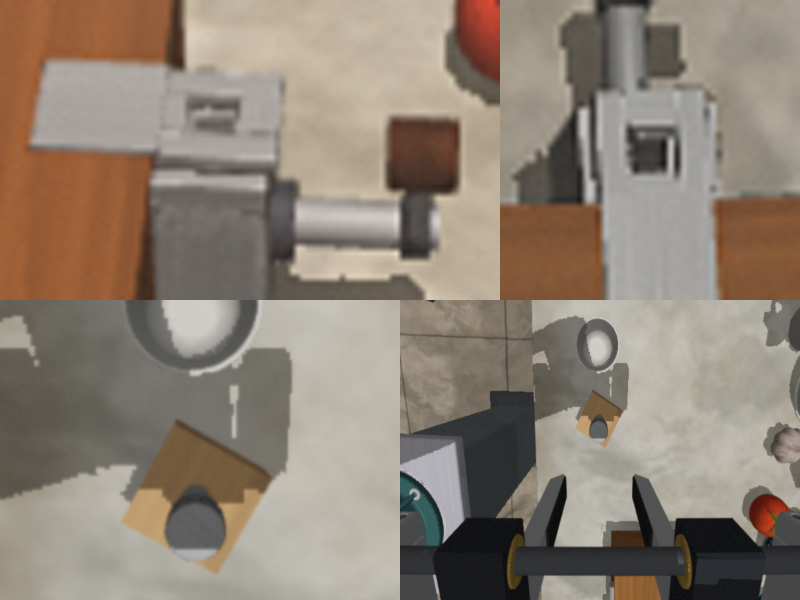

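Emit:
{"name": "step_arm", "arguments": {"plan": [[[0,14,-40,0,60],[0,14,-80,0,60],[0,14,-115,0,60],[0,14,-140,0,60],[0,14,-152,0,60],[0,14,-154,0,60],[0,14,-154,0,60],[0,14,-154,0,60]]]}}

```text
time: 24.7
tool_pos: [0.4379, 0.2132, 0.1016]
ee_rot: [3.138, -0.001, 1.612]
wrist_force: [-0.5, 0.1, -0.1]
width: 0.0567
```

Run:
```python
from h import *
w=snap('wrist','w9')
o=robot.get_obs(); print(o['time'],o['tool_pos'],o['wrist_force'],o['width'])
print(proj(w,[.4365,.212,.133]))
f=w['frame']; h=cv2.cvtColor(f,cv2.COLOR_RGB2HSV)
cv2.imwrite('pics/m9.png',f[100:400,170:470,::-1])
```

```text
24.75 [0.43810398 0.21337228 0.10197677] [ 0.72471546 -0.49353116  0.08146045] 0.056115821753957455
[315.35710994 277.66983301]
```

View pics/m9.png

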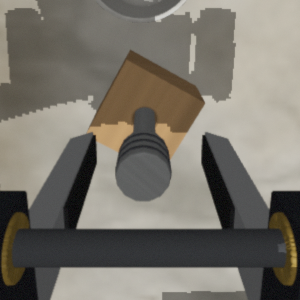

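Emit:
{"name": "step_arm", "arguments": {"plan": [[[-2,0,-2,0,60],[-2,0,-2,0,60],[-2,0,-2,0,20],[-2,0,-2,0,20],[-2,0,-2,0,20],[-2,0,-2,0,20],[-2,0,-2,0,20],[-2,0,-2,0,20]]]}}

```text
time: 25.42
tool_pos: [0.4343, 0.2131, 0.0975]
ee_rot: [3.141, -0.0, 1.613]
wrist_force: [-0.1, -0.3, 1.1]
width: 0.0257
```

Emit:
{"name": "step_arm", "arguments": {"plan": [[[0,0,0,0,20],[0,0,8,0,20],[0,0,25,0,20],[0,0,45,0,20],[0,0,75,0,20],[0,0,110,0,20],[0,0,150,0,20],[0,0,155,0,20]]]}}

```text
time: 26.08
tool_pos: [0.4368, 0.214, 0.2612]
ee_rot: [3.128, -0.004, 1.613]
wrist_force: [0.7, -0.3, 0.4]
width: 0.0255
```

Emit:
{"name": "step_arm", "arguments": {"plan": [[[110,-155,0,0,20],[110,-155,0,0,20],[110,-155,0,0,20],[110,-155,0,0,20],[110,-155,0,0,20],[210,-290,0,0,20],[210,-290,0,0,20],[210,-290,0,0,20]]]}}

```text
time: 26.75
tool_pos: [0.6193, -0.0439, 0.2522]
ee_rot: [-3.141, -0.0, 1.613]
wrist_force: [0.1, 0.8, -0.5]
width: 0.0254
```

Emit:
{"name": "step_arm", "arguments": {"plan": [[[14,-22,0,0,20],[14,-22,-15,0,20],[14,-22,-25,0,20],[14,-22,-35,0,20],[14,-22,-35,0,20],[14,-22,-35,0,20]]]}}

```text
time: 27.25
tool_pos: [0.6318, -0.0633, 0.2166]
ee_rot: [-3.14, -0.001, 1.614]
wrist_force: [0.3, -0.2, 0.1]
width: 0.0254
```

Run:
```python
from h import *
w=snap('wrist','w10');s=snap('scene','s10');t=snap('top','t10')
o=robot.get_obs(); print(o['time'],o['tool_pos'],o['ee_rot'],o['wrist_force'],o['width'])
tip=o['tool_pos']+np.array([0,0,-.0925])
for c in (w,s): print('tip',proj(c,tip),'eye',proj(c,[.6603,-.098,.116]),proj(c,[.6703,-.098,.116]),proj(c,[.6603,-.088,.116]))
p=proj(s,[.6603,-.098,.14]).astype(int); q=proj(w,[.6603,-.098,.13]).astype(int); print(p,q)
def crop(f,c,h,W,H): 
    y0=max(0,min(c[1]-h,400-2*h));x0=c[0]-h;print('org',x0,y0); return cv2.resize(f[y0:y0+2*h,x0:x0+2*h],(W,H),interpolation=cv2.INTER_CUBIC)
m=np.hstack([crop(s['frame'],p,40,400,400),crop(w['frame'],q,80,400,400)])
cv2.imwrite('pics/m10.png',m[:,:,::-1])
```

```text
27.4 [ 0.63280456 -0.06362875  0.21885935] [3.13953585e+00 4.30401838e-04 1.61398947e+00] [-0.18675988 -0.41574358 -1.17286539] 0.025731160374566416
tip [319.9123769  202.23471898] eye [351.02463259 239.69681461] [362.97631592 240.17259693] [351.82687322 228.42678702]
tip [310.78761403 234.39048415] eye [322.33918367 251.17490394] [327.39259492 251.55668919] [322.96096492 247.59781172]
[322 242] [352 246]
org 282 202
org 272 166
```

View pics/m10.png

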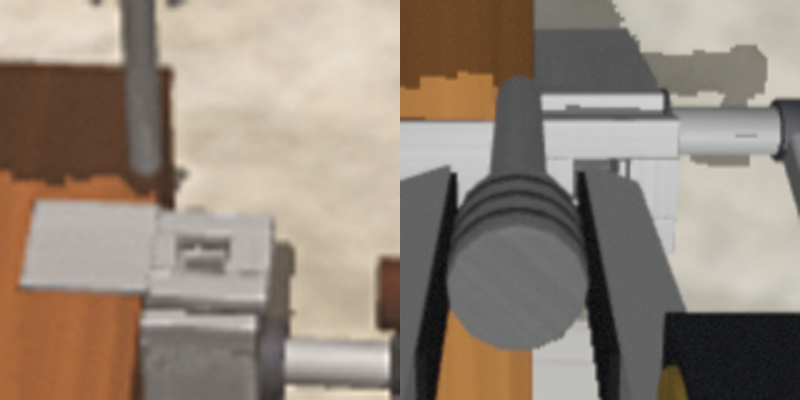

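Emit:
{"name": "step_arm", "arguments": {"plan": [[[28,-34,0,0,20],[28,-34,0,0,20],[28,-34,0,0,20],[28,-34,0,0,20],[28,-34,0,0,20],[28,-34,0,0,20]]]}}

```text
time: 27.9
tool_pos: [0.6607, -0.0976, 0.219]
ee_rot: [3.139, 0.0, 1.614]
wrist_force: [0.0, -0.3, -0.7]
width: 0.0251
```

Run:
```python
from h import *
t=snap('top');t=snap('top')
o=robot.get_obs(); print(o['time'],o['tool_pos'],o['ee_rot'],o['wrist_force'],o['width'])
```

```text
28.0 [ 0.66058697 -0.09771919  0.21867107] [3.13991658e+00 3.60942265e-04 1.61366972e+00] [ 0.45659231  0.65395829 -0.35078987] 0.025919200516291003
```

Emit:
{"name": "step_arm", "arguments": {"plan": [[[0,0,-4,0,20],[0,0,-8,0,20],[0,0,-12,0,20],[0,0,-15,0,20],[0,0,-17,0,20],[0,0,-17,0,20]]]}}

```text
time: 28.5
tool_pos: [0.6603, -0.0983, 0.1994]
ee_rot: [-3.14, -0.0, 1.613]
wrist_force: [0.3, 0.5, -0.5]
width: 0.0255
```

Emit:
{"name": "step_arm", "arguments": {"plan": [[[0,0,-2,0,20],[0,0,-4,0,20],[0,0,-6,0,20],[0,0,-8,0,20],[0,0,-8,0,20]]]}}

```text
time: 28.92
tool_pos: [0.6604, -0.0984, 0.1919]
ee_rot: [-3.141, -0.0, 1.613]
wrist_force: [0.5, 0.0, -1.4]
width: 0.0259
```

Emit:
{"name": "step_arm", "arguments": {"plan": [[[0,0,-3,0,20],[0,0,-6,0,20],[0,0,-9,0,20],[0,0,-11,0,20],[0,0,-11,0,20]]]}}

```text
time: 29.33
tool_pos: [0.6605, -0.0983, 0.1806]
ee_rot: [-3.141, -0.0, 1.613]
wrist_force: [0.1, 0.4, -1.3]
width: 0.0254
```

Emit:
{"name": "step_arm", "arguments": {"plan": [[[0,0,-2,0,20],[0,0,-4,0,20],[0,0,-6,0,20],[0,0,-6,0,20]]]}}

```text
time: 29.67
tool_pos: [0.6606, -0.0983, 0.1749]
ee_rot: [-3.141, -0.0, 1.613]
wrist_force: [0.2, 0.1, -1.3]
width: 0.0253
```

Emit:
{"name": "step_arm", "arguments": {"plan": [[[0,0,-2,0,20],[0,0,-4,0,20],[0,0,-6,0,20],[0,0,-6,0,20]]]}}

```text
time: 30.0
tool_pos: [0.6606, -0.0983, 0.1688]
ee_rot: [-3.141, -0.0, 1.613]
wrist_force: [-0.3, 0.2, -1.0]
width: 0.0253
```

Emit:
{"name": "step_arm", "arguments": {"plan": [[[0,0,-2,0,20],[0,0,-4,0,20],[0,0,-4,0,20]]]}}

```text
time: 30.25
tool_pos: [0.6606, -0.0984, 0.1649]
ee_rot: [-3.141, -0.0, 1.613]
wrist_force: [-0.2, 0.3, -0.6]
width: 0.0257
```

Emit:
{"name": "step_arm", "arguments": {"plan": [[[0,0,-2,0,20],[0,0,-3,0,20],[0,0,-3,0,20]]]}}

```text
time: 30.5
tool_pos: [0.6607, -0.0984, 0.1621]
ee_rot: [-3.141, -0.0, 1.613]
wrist_force: [0.4, -0.3, -1.8]
width: 0.0254
```

Emit:
{"name": "step_arm", "arguments": {"plan": [[[0,0,-2,0,20],[0,0,-3,0,20],[0,0,-3,0,20]]]}}

```text
time: 30.75
tool_pos: [0.6607, -0.0984, 0.1591]
ee_rot: [-3.142, -0.0, 1.613]
wrist_force: [0.0, -0.3, -1.0]
width: 0.0256
```

Emit:
{"name": "step_arm", "arguments": {"plan": [[[0,0,-2,0,20],[0,0,-4,0,20],[0,0,-4,0,20]]]}}

```text
time: 31.0
tool_pos: [0.6607, -0.0985, 0.1553]
ee_rot: [3.141, 0.0, 1.613]
wrist_force: [-0.9, -1.0, -0.3]
width: 0.0253
```

Emit:
{"name": "step_arm", "arguments": {"plan": [[[0,0,-2,0,20],[0,0,-4,0,20],[0,0,-4,0,20]]]}}

```text
time: 31.25
tool_pos: [0.6608, -0.0986, 0.1535]
ee_rot: [3.14, 0.001, 1.613]
wrist_force: [-1.9, -0.7, 4.7]
width: 0.0256
```

Emit:
{"name": "step_arm", "arguments": {"plan": [[[0,0,0,0,45],[0,0,0,0,45],[0,0,0,0,45],[0,0,40,0,45],[0,0,80,0,45],[0,0,110,0,45],[0,0,110,0,55]]]}}

```text
time: 31.83
tool_pos: [0.6632, -0.0989, 0.2707]
ee_rot: [3.127, 0.004, 1.613]
wrist_force: [1.2, 0.3, 1.6]
width: 0.046
```

Run:
```python
from h import *
t=snap('top','t11');s=snap('scene','s11');w=snap('wrist','w11')
o=robot.get_obs(); print(o['time'],o['tool_pos'],o['wrist_force'],o['width'])
print('mug tri',tri(t,(418,122),s,(434,278)),'can',tri(t,(370,116),s,(429,227)))
print([plane(t,p,.11) for p in((413,126),(433,110),(400,135),(420,140))])
h=cv2.cvtColor(s['frame'],cv2.COLOR_RGB2HSV)[230:290,340:390]
m=cv2.inRange(h,(0,60,20),(18,255,140));k,l,st,c=cv2.connectedComponentsWithStats(m);print([(st[i],c[i]+[340,230]) for i in range(1,k) if st[i][4]>30])
print('knob pred',proj(s,[.7443,-.1403,.1426]))
for z in (.185,.19,.195): print(z,proj(s,[.6605,-.098,z]),proj(w,[.6605,-.098,z]))
p=proj(s,[.6605,-.098,.18]).astype(int);q=proj(w,[.6605,-.098,.18]).astype(int)
q=(min(q[0],560),min(q[1],320)); print(p,q,[p[0]-40,p[1]-40],[q[0]-80,q[1]-80])
m=np.hstack([cv2.resize(s['frame'][p[1]-40:p[1]+40,p[0]-40:p[0]+40],(400,400)),cv2.resize(w['frame'][q[1]-80:q[1]+80,q[0]-80:q[0]+80],(400,400))])
cv2.imwrite('pics/m11.png',m[:,:,::-1])
```

```text
31.9833 [ 0.66079578 -0.09837524  0.26095842] [ 0.16742133  0.11464145 -0.94797148] 0.05085503298313664
mug tri (array([ 0.86711891, -0.14835323,  0.11360764]), np.float64(0.017894701831916496)) can (array([ 0.86898897, -0.01997845,  0.12802902]), np.float64(0.002426570479956789))
[array([ 0.84769617, -0.13625514,  0.11      ]), array([ 0.89311194, -0.19072878,  0.11      ]), array([ 0.82235635, -0.10128827,  0.11      ]), array([ 0.80932242, -0.15413072,  0.11      ])]
[(array([ 31,   0,  19,  21, 126], dtype=int32), array([379.02380952, 242.21428571])), (array([ 17,  22,  15,  15, 218], dtype=int32), array([364.09633028, 259.06880734]))]
knob pred [364.34459819 260.57994186]
0.185 [321.7783864 225.1825315] [316.51964116 205.12806477]
0.19 [321.72792087 223.19869694] [316.51341714 207.07269669]
0.195 [321.67710075 221.20076955] [316.50696374 209.08952876]
[321 227] (np.int64(316), np.int64(203)) [np.int64(281), np.int64(187)] [np.int64(236), np.int64(123)]
```

Run:
```python
from h import *
b=cv2.imread('pics/s11.png');g=cv2.cvtColor(b,cv2.COLOR_BGR2GRAY)
print([ (r,int(g[r,321]),int(g[r,314:329].mean())) for r in range(205,256,2)])
```

```text
[(205, 207, 204), (207, 207, 203), (209, 197, 197), (211, 192, 195), (213, 205, 203), (215, 205, 190), (217, 203, 182), (219, 208, 186), (221, 213, 189), (223, 204, 180), (225, 196, 175), (227, 130, 146), (229, 89, 111), (231, 174, 177), (233, 176, 168), (235, 155, 135), (237, 90, 101), (239, 112, 106), (241, 91, 101), (243, 91, 104), (245, 96, 98), (247, 99, 92), (249, 99, 96), (251, 99, 99), (253, 98, 108), (255, 98, 123)]
```

Emit:
{"name": "step_arm", "arguments": {"plan": [[[40,-20,0,0,60],[80,-40,0,0,60],[84,-42,0,0,60],[84,-42,-30,0,60],[84,-42,-60,0,60],[84,-42,-80,0,60],[84,-42,-80,0,60],[84,-42,-80,0,60]]]}}

```text
time: 32.65
tool_pos: [0.743, -0.14, 0.1766]
ee_rot: [-3.134, -0.003, 1.613]
wrist_force: [0.6, 0.4, 0.0]
width: 0.0564
```

Run:
```python
from h import *
w=snap('wrist','w12');s=snap('scene')
o=robot.get_obs(); print(o['time'],o['tool_pos'],o['ee_rot'],o['wrist_force'],o['width'])
print('knob pred',proj(w,[.7443,-.1403,.1426]))
f=w['frame'];h=cv2.cvtColor(f,cv2.COLOR_RGB2HSV)
m=cv2.inRange(h,(0,60,20),(18,255,140));k,l,st,c=cv2.connectedComponentsWithStats(m);print([(st[i],c[i]) for i in range(1,k) if st[i][4]>100])
```

```text
32.75 [ 0.74492976 -0.1404628   0.18233874] [3.14059447e+00 2.83672747e-04 1.61281153e+00] [-0.1594267   0.69685665  0.42131362] 0.05610441191896745
knob pred [320.8691646  226.96681529]
[(array([    0,     0,   212,   167, 18648], dtype=int32), array([87.56815744, 65.47318747])), (array([  96,  186,  127,  113, 3916], dtype=int32), array([192.39836568, 230.90194076])), (array([ 299,  203,   43,   44, 1825], dtype=int32), array([319.8509589 , 224.86575342]))]
```

View pics/m11.png

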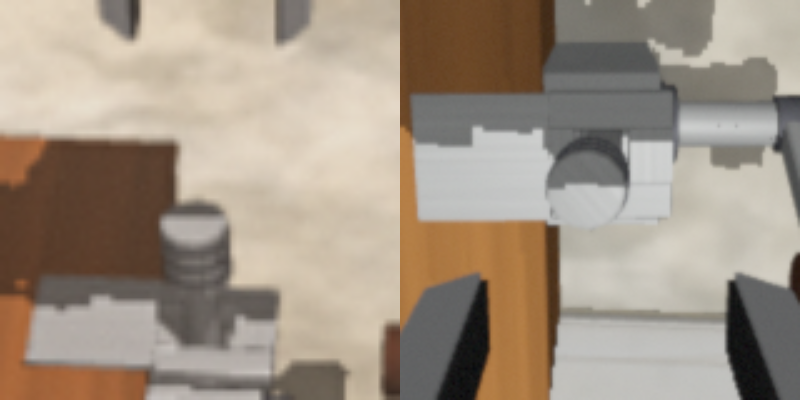

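Run:
```python
from h import *
s=snap('scene');w=snap('wrist')
o=np.array([.66079578,-.09837524,.26095842])
# pose of w11
T=np.eye(4);T[:3,:3]=R.from_euler('xyz',[3.1396,.0004,1.6132]).as_matrix();T[:3,3]=o
w['M']=T@np.array(w['T_tool_cam'])
print(tri(s,(320,231.7),w,(310.6,196.8)))
print('tongue z check: eye corner far-left etc', plane(s,(320,231.7),.16),plane(w,(310.6,196.8),.16),plane(s,(320,231.7),.165),plane(w,(310.6,196.8),.165))
```

```text
(array([ 0.65557694, -0.0959132 ,  0.16593757]), np.float64(0.0017613026040783064))
tongue z check: eye corner far-left etc [ 0.65552387 -0.08954881  0.16      ] [ 0.65464485 -0.09764075  0.16      ] [ 0.65630969 -0.09485795  0.165     ] [ 0.65469295 -0.0962754   0.165     ]
```

Emit:
{"name": "step_arm", "arguments": {"plan": [[[0,0,-30,0,60],[0,0,-50,0,60],[0,0,-56,0,60],[0,0,-56,0,60],[0,0,-56,0,20],[0,0,-56,0,20],[0,0,-56,0,20],[0,0,-56,0,20]]]}}

```text
time: 33.52
tool_pos: [0.7455, -0.1406, 0.1277]
ee_rot: [3.138, 0.001, 1.613]
wrist_force: [0.1, 0.2, 0.5]
width: 0.0328
```

Emit:
{"name": "step_arm", "arguments": {"plan": [[[0,0,0,0,20],[0,0,0,0,20],[0,3,1,0,20],[0,5,2,0,20],[0,5,2,0,20],[0,5,2,0,20]]]}}

```text
time: 34.02
tool_pos: [0.744, -0.1375, 0.1281]
ee_rot: [-3.141, 0.004, 1.612]
wrist_force: [-2.7, -3.7, 1.4]
width: 0.0259
```

Emit:
{"name": "step_arm", "arguments": {"plan": [[[0,2,1,0,20],[0,4,2,0,20],[0,4,2,0,20],[0,4,2,0,20]]]}}

```text
time: 34.35
tool_pos: [0.7438, -0.1334, 0.1296]
ee_rot: [-3.14, 0.004, 1.612]
wrist_force: [-4.2, -4.4, 2.2]
width: 0.0254
```

Run:
```python
from h import *
t=snap('top','t13');s=snap('scene','s13')
o=robot.get_obs(); print(o['time'],o['tool_pos'],o['wrist_force'],o['width'])
g=cv2.cvtColor(s['frame'],cv2.COLOR_RGB2GRAY)
print([ (r,int(g[r,314:327].mean())) for r in range(219,256,2)])
```

```text
34.45 [ 0.74378544 -0.13344722  0.12957744] [-3.47868302 -3.80236801  0.12371084] 0.02578962584381967
[(219, 53), (221, 77), (223, 143), (225, 123), (227, 130), (229, 141), (231, 130), (233, 118), (235, 110), (237, 102), (239, 90), (241, 89), (243, 82), (245, 94), (247, 94), (249, 104), (251, 101), (253, 100), (255, 100)]
```

Emit:
{"name": "step_arm", "arguments": {"plan": [[[0,2,1,0,20],[0,4,2,0,20],[0,4,2,0,20],[0,4,2,0,20]]]}}

```text
time: 34.78
tool_pos: [0.7435, -0.1291, 0.131]
ee_rot: [-3.139, 0.003, 1.612]
wrist_force: [-3.4, -3.4, 0.0]
width: 0.0258
```

Emit:
{"name": "step_arm", "arguments": {"plan": [[[0,2,1,0,20],[0,4,1,0,20],[0,4,1,0,20],[0,4,1,0,20]]]}}

```text
time: 35.12
tool_pos: [0.7435, -0.1252, 0.132]
ee_rot: [-3.138, 0.003, 1.612]
wrist_force: [-3.7, -4.5, 1.0]
width: 0.0255
```

Emit:
{"name": "step_arm", "arguments": {"plan": [[[0,2,1,0,20],[0,4,1,0,20],[0,4,1,0,20],[0,4,1,0,20]]]}}

```text
time: 35.45
tool_pos: [0.7433, -0.1212, 0.133]
ee_rot: [-3.138, 0.003, 1.612]
wrist_force: [-3.9, -4.0, 1.2]
width: 0.026
```

Emit:
{"name": "step_arm", "arguments": {"plan": [[[0,2,0,0,20],[0,4,1,0,20],[0,4,1,0,20],[0,4,1,0,20]]]}}

```text
time: 35.78
tool_pos: [0.7431, -0.1171, 0.1338]
ee_rot: [-3.137, 0.003, 1.612]
wrist_force: [-5.0, -3.8, 0.3]
width: 0.0258
```

Emit:
{"name": "step_arm", "arguments": {"plan": [[[0,2,0,0,20],[0,4,1,0,20],[0,4,1,0,20],[0,4,1,0,20]]]}}

```text
time: 36.12
tool_pos: [0.7429, -0.113, 0.1345]
ee_rot: [-3.137, 0.002, 1.612]
wrist_force: [-5.5, -2.5, 0.7]
width: 0.0258
```

```bash
cat > head.py <<'E'
from h import *
w=snap('wrist','w_last');o=robot.get_obs();print(o['time'],o['tool_pos'],o['wrist_force'])
for z in (.146,.158,.166,.2): 
    c=proj(w,[.6605,-.098,z]); r=np.linalg.norm(proj(w,[.6735,-.098,z])-c); print(z,c.round(1),r.round(1))
q=proj(w,[.6605,-.098,.16]).astype(int);x0,y0=max(q[0]-70,0),max(q[1]-70,0)
g=cv2.cvtColor(w['frame'],cv2.COLOR_RGB2GRAY)[y0:y0+140,x0:x0+140]
c=cv2.HoughCircles(cv2.GaussianBlur(g,(3,3),0),cv2.HOUGH_GRADIENT,1,8,param1=80,param2=14,minRadius=18,maxRadius=60)
if c is not None: print((c[0][:6]+[x0,y0,0]).round(1))
E
python3 head.py
```

```text
36.1667 [ 0.74288855 -0.11296586  0.13455021] [-4.70014444 -3.19392325  0.80992279]
0.146 [153.6 222.7] 26.1
0.158 [142.1 231.3] 27.9
0.166 [133.5 237.8] 29.3
0.2 [ 85.5 273.9] 36.7
[[141.5 235.5  29.3]
 [155.5 225.5  29.6]
 [145.5 206.5  44.9]
 [150.5 236.5  38.9]
 [127.5 250.5  58.3]
 [135.5 242.5  34.9]]
```

Emit:
{"name": "step_arm", "arguments": {"plan": [[[0,-3,0,0,20],[0,-7,-2,0,20],[0,-7,-2,0,20],[0,-7,-2,0,20],[0,-7,-2,0,60],[0,-7,-2,0,60],[0,-7,-2,0,60],[0,-7,-2,0,60]]]}}

```text
time: 36.83
tool_pos: [0.7452, -0.1182, 0.1333]
ee_rot: [3.141, -0.0, 1.613]
wrist_force: [0.2, 0.7, -0.1]
width: 0.0489
```

Emit:
{"name": "step_arm", "arguments": {"plan": [[[0,0,30,0,60],[0,0,70,0,60],[0,0,105,0,30],[-40,11,105,0,0],[-84,22,105,0,0],[-84,22,105,0,0],[-84,22,105,0,0],[-84,22,105,0,0]]]}}

```text
time: 37.5
tool_pos: [0.6611, -0.0964, 0.2392]
ee_rot: [3.139, 0.0, 1.613]
wrist_force: [0.3, -0.0, 0.1]
width: 0.0197
```

```bash
python3 head.py
python3 - <<'E'
from h import *
s=snap('scene','s14');o=robot.get_obs(); print(o['tool_pos'],o['width'])
g=cv2.cvtColor(s['frame'],cv2.COLOR_RGB2GRAY)
print([ (r,int(g[r,321]),int(g[r,314:329].mean())) for r in range(219,258,2)])
for z in (.146,.158,.166): print(z,proj(s,[.6605,-.098,z]).round(1))
E
```

```text
37.55 [ 0.66178986 -0.09667835  0.23931931] [ 0.42209759 -0.08708687  0.28411915]
0.146 [317.3 202.5] 16.5
0.158 [317.2 206.9] 17.2
0.166 [317.2 210.1] 17.7
0.2 [317.2 225.8] 20.2
[[319.5 174.5  31.4]
 [325.5 200.5  42.9]
 [330.5 215.5  36.8]
 [316.5 222.5  33.8]
 [305.5 203.5  24.6]
 [317.5 185.5  32.6]]
[ 0.66211091 -0.09682299  0.23927182] 0.011722858157678677
[(219, 210, 187), (221, 215, 190), (223, 205, 181), (225, 195, 175), (227, 194, 172), (229, 184, 167), (231, 187, 169), (233, 168, 162), (235, 87, 116), (237, 91, 130), (239, 181, 173), (241, 183, 160), (243, 144, 112), (245, 92, 85), (247, 93, 82), (249, 98, 91), (251, 90, 96), (253, 102, 101), (255, 96, 116), (257, 172, 169)]
0.146 [322.2 240.2]
0.158 [322.  235.7]
0.166 [322.  232.6]
```

Emit:
{"name": "step_arm", "arguments": {"plan": [[[-1,-1,-35,0,0],[-1,-1,-60,0,0],[-1,-1,-72,0,0],[-1,-1,-76,0,0],[-1,-1,-76,0,0],[-1,-1,-76,0,0]]]}}

```text
time: 38.1
tool_pos: [0.6609, -0.0977, 0.1639]
ee_rot: [3.139, 0.001, 1.613]
wrist_force: [0.5, -0.3, 0.6]
width: 0.0006
```

Emit:
{"name": "step_arm", "arguments": {"plan": [[[0,0,-3,0,0],[0,0,-6,0,0],[0,0,-8,0,0],[0,0,-8,0,0]]]}}

```text
time: 38.43
tool_pos: [0.6605, -0.0974, 0.1557]
ee_rot: [3.139, 0.0, 1.613]
wrist_force: [1.5, 1.1, 1.9]
width: 0.0005
```

Emit:
{"name": "step_arm", "arguments": {"plan": [[[0,0,-2,0,0],[0,0,-4,0,0],[0,0,-5,0,0],[0,0,-5,0,0]]]}}

```text
time: 38.77
tool_pos: [0.6598, -0.0973, 0.1495]
ee_rot: [3.141, -0.0, 1.613]
wrist_force: [1.7, 1.4, 2.5]
width: 0.0003
```

Emit:
{"name": "step_arm", "arguments": {"plan": [[[0,0,-2,0,0],[0,0,-4,0,0],[0,0,-4,0,0],[0,0,-4,0,0]]]}}

```text
time: 39.1
tool_pos: [0.6601, -0.0972, 0.1466]
ee_rot: [3.14, -0.0, 1.613]
wrist_force: [1.0, 2.0, 5.8]
width: 0.0005
```

Emit:
{"name": "step_arm", "arguments": {"plan": [[[0,0,-1,0,0],[0,0,-2,0,0],[0,0,-2,0,0],[0,0,-2,0,0]]]}}

```text
time: 39.43
tool_pos: [0.6604, -0.0972, 0.1464]
ee_rot: [3.138, 0.0, 1.613]
wrist_force: [0.8, 1.7, 10.4]
width: 0.0002
```

Emit:
{"name": "step_arm", "arguments": {"plan": [[[0,0,30,0,0],[0,0,70,0,0],[0,0,110,0,0],[-40,0,150,0,0],[-80,0,170,0,0],[-120,0,170,0,0],[-120,0,170,0,0],[-120,0,170,0,0]]]}}

```text
time: 40.1
tool_pos: [0.537, -0.0975, 0.3153]
ee_rot: [3.14, 0.001, 1.612]
wrist_force: [0.5, 0.0, 0.6]
width: 0.0003
```

Run:
```python
from h import *
s=snap('scene','s15');o=robot.get_obs(); print(o['time'],o['tool_pos'],o['wrist_force'])
a=cv2.imread('pics/s15.png')
print(proj(s,[.6605,-.098,.146]))
cv2.imwrite('pics/fin.png',np.hstack([cv2.resize(a[130:335,190:450],(500,394)),cv2.resize(a[210:290,285:345],(295,394),interpolation=cv2.INTER_CUBIC)]))
```

```text
40.15 [ 0.538554   -0.09754686  0.31389549] [ 0.4500234   0.45132403 -0.34446877]
[322.16017328 240.18590119]
```

View pics/fin.png

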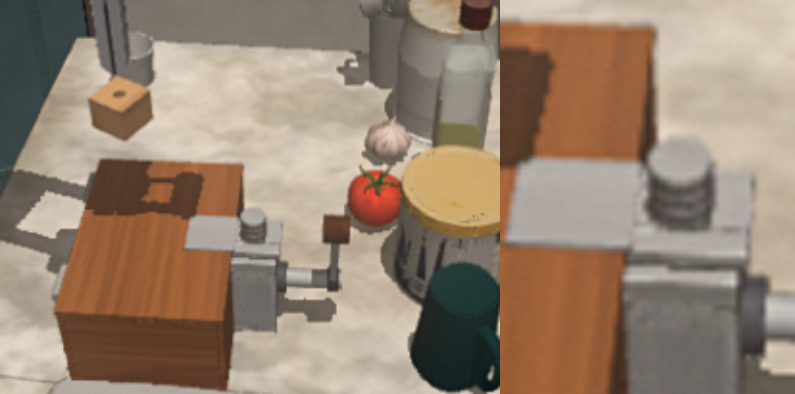

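```bash
python3 -c "
from bench import robot
print(robot.close_job())"
```

```text
the job is handed in; nothing more can be done
None
```

The job is done and handed in at about 40 s of the 208 s allowed. Both yellow-capped jars and the salt shaker are standing in the chest, the lid is shut and the pin is home; no verdict is reported, so this rests on my own checks.

- **Lid:** pressing on it met a firm 9 N stop with the fingertips at 116 mm, which is the height of the shut lid's top.
- **Pin:** on release it dropped only part-way and leaned slightly. Two views put its head top at about 166 mm, when it should have been about 158 mm. I turned the crank from about 0.48 to about 0.2 rad towards upright, then back slightly. The crank was never felt to block.
- **Pushing home:** the head then moved against the 2–6 N sleeve grip and stopped hard, at 10 N, with its top at 146.4 mm. That matches the head sitting on the tongue. The last scene picture shows the head within 2 pixels of where it should be when home.
- **Cup, garlic and tomato:** they look undisturbed in the last picture, though I did not re-measure them. I also did not re-measure the jars once the lid was down.

One disagreement: before release, the pin met resistance about 7 mm below the standing height given in the task. That fits the crank starting nearly in line.

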